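# Shut the hopper, lid the sprinkler tin and take off its outer lid

## Task

The sprinkler tin has just been filled: first swing the hopper's gate lever to shut, so that it lies over the long index rib and not past it. Then pick up the two nested lids together by the rim of the inner, perforated lid, lower them, without dropping them, onto the open tin until the inner lid is fully home, and let go; then lift off the outer lid alone (it has a knob on top), leaving the inner lid seated undisturbed so the tin is ready for sprinkling. Finish while still holding the outer lid in the gripper, about 10 cm above the tin, and leave the tin and everything else on the counter where it stands.

Things in the scene. Friction and masses are not known exactly. Their poses are not given: they have to be found in the camera images.
- gate (a joint): Gate lever angle (rad) about its upright pivot. 0 = shut: lever along -x of gate_pivot, over the long black rib amid the index quadrant. Grows as it opens, anticlockwise seen from above, to -y of gate_pivot. Range -0.6 to 1.15, starts 0.5 to 1.0; past shut on either side the gate opens again. Stays where it is left; 1 to 2 N at the knob moves it.
- gate_pivot (a point): Fixed point on the lever's pivot axis, 131 mm above the counter, under the front of the fixed steel hopper (countertop dispenser: 200 mm square base, round body 182 mm across, 348 mm high, spout axis 55 mm along +x of this point). z up, -x points out of the hopper's front, roughly to the robot.
- gate_knob (a point): Middle of the upright, round black knob at the lever's end, 150 mm from the pivot axis, 156 mm above the counter. Knob 20 mm across, its straight part 145 to 167 mm above the counter, top at 171 mm; under it the flat steel lever, 16 mm wide, 129 to 134 mm above the counter, ends 7 mm past the knob's axis.
- tin: The open sprinkler tin, loose, steel, about 0.3 kg, upright: body 68 mm across up to 62 mm height, shoulder, then a neck 58 mm across from 70 mm to the rim at 92 mm; round mouth 52 mm across. Origin: centre of its underside, z up.
- inner_lid: Inner lid, loose, aluminium, round, 60 g: plug 48 mm across, 0 to 10 mm; rim flange 62 mm across, 10 to 18 mm; perforated boss 40 mm across up to 23 mm. Origin: centre of the plug's underside, z up. Starts on the counter, outer lid resting loosely on it; gripped by the flange it carries it along. Home: flange on the tin's rim, plug in the mouth (2 mm play all round), origin 82 mm above the tin's.
- outer_lid: Outer lid (dust cap), loose, steel, round, 50 g: skirt 50 mm across, 18 mm high, standing on the inner lid's flange (6 mm of flange shows around it), over the boss with 2 mm play; knob on top from 18 to 34 mm, 18 mm across, straight from 24 to 32 mm. Origin: centre of the skirt's lower edge, z up, 18 mm above the inner lid's origin when nested. Lifted by its knob it comes off alone.
- closed_tin: Bystander: a second such tin, already closed with both lids, 134 mm high, 68 mm across. Origin: centre of its underside.
- tumbler: Bystander: open steel tumbler, 72 mm across, 110 mm high. Origin: centre of its underside.
- wood_bowl: Bystander: open wooden bowl, 120 mm across, 40 mm high. Origin: centre of its underside.
- nutcracker: Bystander: betel-nut cracker lying flat, two brass handles and a steel jaw, 165 mm long, 16 mm high. Origin: under its hinge.
- spoon: Bystander: small steel spoon with a wooden handle, lying flat, 160 mm long.
- jar: Bystander: closed glass jar, 60 mm across, 90 mm high. Origin: centre of its underside.
Things that resemble listed ones, but are neither listed nor needed, are in the scene too. Leave any orange or yellow look-alike of the tin alone.

How it is judged:
By the outcome, as a careful person would: the job done as asked, in the order asked, and still so for the second after the job is handed in, while the arm keeps its last pose, push and grip.
It also fails if it takes over 72 s, if anything falls off the work surface, if the arm or the gripper's body presses on something with over 40 N, if the wrist force passes 120 N, or if a joint passes its speed limit or range.

## Robot

A 6-joint arm with a two-finger parallel gripper is mounted at the origin on the work surface. World frame = base frame: x ahead of the robot, y to its left, z up, the work surface at z = 0. Lengths are in m, angles in rad, forces in N, time in s.
With the tool pointing down it reaches from about 0.275 to 1 m from the base axis. Payload 8.4 kg.
Tool frame: the origin (TCP) lies at the centre of the arm's flange, where the gripper is bolted on; the fingertips stand 173 mm ahead of it and the grasp point (between the pads) lies 155 mm ahead of it (robot.tip_extent is the distance from the TCP to the fingertips, in m); z points along the fingers, y is the line along which they close (so a half turn about z gives the same grasp; the last joint's range is limited). The gripper opens to 85 mm and grips with 20 to 120 N. Pads are 22 mm wide; open, the fingers measure 114 mm over their backs; the gripper's body (76 mm by 85 mm) begins 54 mm behind the grasp point. The pads swing forward as they close: fully open they stand 13 mm farther back than shut.
Start: joints at [1.111, 0.353, 1.633, -0, 1.155, -0.002], TCP at [0.276, 0.561, 0.405] pointing down, gripper open.
Joint ranges: [-2.63, 2.63], [-0.92, 2.1], [0.06, 2.66], [-1.3, 4.44], [0, 2.69], [-3.02, 3.02]. Speed limits (rad/s): [2.22, 2.22, 2.79, 3.14, 3.14, 3.14].

## Interface

Orientations are given as a 3x3 rotation matrix whose columns are the frame's x, y, z axes.
In Python, from plant import robot, grab_frame, workorder, get_time_s, get_qpos, get_joint_vel, get_joint_torque, get_position, get_eef_rot, get_ft_force, get_moment, get_grip_width, get_grasp_force gives the robot as it stands. Calls block until the motion is done:
- robot.reach(position, orientation): joint-space move of the TCP to a pose.
- robot.move_linear(position, orientation=None, vel=0.15, force_limit=None): straight line of the TCP; orientation=None keeps the orientation; vel is the mean speed in m/s. With force_limit (N) it stops when the force on the tool has changed by that much, and returns True; else False.
- robot.move_joints(angles): joint-space move.
- robot.open_jaws() and robot.close_gripper(): open the fingers fully, or close them until they stop; the grip force is fixed at half the most.
- robot.hold(seconds).
- robot.inverse_kinematics(position, orientation): joint angles nearest the present ones, or None.
- grab_frame(name): name is "scene" or "side" or "wrist"; returns a dict with "pixels" (384x512x3 uint8, blue, green, red), "fx", "fy", "cx", "cy" (pixels), "extrinsics" (4x4, takes a point from camera to world coordinates); the wrist camera has in their place "T_tool_cam" (4x4, takes a point from camera to tool coordinates, whose origin is the TCP and whose axes are the flange's). Camera axes: x right, y up, looking along -z (the intrinsics and any distortion apply to the point x, -y, -z); pixel columns grow to the right and rows downward; lengths in m; the calibration is good to about 2 mm. A picture is of the moment at which its call begins: read the wrist's pose just before it. There is no depth.
A pose or a line that the arm cannot do raises robot.MotionError and nothing moves.
- workorder.job_done(): hands the job in; it is judged then, once.
Readings, each from a call of its own:
- get_time_s(): time.
- get_qpos(): joint angles.
- get_joint_vel(): joint speeds.
- get_joint_torque(): joint torques, N m.
- get_position(): TCP position.
- get_eef_rot(): TCP orientation.
- get_ft_force(): force on the tool from outside, world axes, zero at the start.
- get_moment(): the same for the moment, N m.
- get_grip_width(): finger opening in m.
- get_grasp_force(): force on a finger pad.
Only numpy, scipy, OpenCV 4.12 (cv2) and the standard library are available. Lean on these libraries where they do the work, as an engineer would, in place of code of your own. Each camera call takes 0.05 s, during which the arm holds its last target. There are 200 camera calls.

## Working session

There is one attempt and no reset: what is moved stays moved. The work goes in short steps, each a Python script; the robot and the scene stay as the last script left them, time stands still between calls to the robot, and variables do not carry over. Pictures are saved under pics/ and viewed, at most 10 in all, crops included, and the job is handed in when it is done.

```bash
ls; mkdir -p pics
python3 - <<'E'
from plant import *
import cv2,numpy as np
for n in("scene","side"):
    f=grab_frame(n); cv2.imwrite(f"pics/{n}0.png",cv2.resize(f["pixels"],(800,600),interpolation=cv2.INTER_CUBIC)); cv2.imwrite(f"pics/raw_{n}.png",f["pixels"])
    print(n,{k:(np.round(v,4).tolist() if k=="extrinsics" else v) for k,v in f.items() if k!="pixels"})
print(get_time_s())
f=grab_frame("wrist");cv2.imwrite("pics/wrist0.png",f["pixels"]);print({k:np.round(v,4).tolist() for k,v in f.items() if k!="pixels"});print(get_eef_rot(),get_position())
E
```

```text
pics
scene {'fx': 385.8762682018657, 'fy': 385.8762682018657, 'cx': 258.020431899126, 'cy': 195.1165701824793, 'extrinsics': [[0.4563, -0.544, 0.7041, 1.2909], [0.8896, 0.2976, -0.3465, -0.4331], [-0.021, 0.7845, 0.6197, 0.7777], [0.0, 0.0, 0.0, 1.0]]}
side {'fx': 355.90371394763736, 'fy': 355.90371394763736, 'cx': 256.9025980369005, 'cy': 190.0387342380418, 'extrinsics': [[0.8472, 0.3219, -0.4226, 0.1468], [-0.5311, 0.5307, -0.6605, -0.7117], [0.0117, 0.784, 0.6206, 0.6884], [0.0, 0.0, 0.0, 1.0]]}
0.1
{'fx': 272.1137, 'fy': 272.1137, 'cx': 254.7582, 'cy': 189.4224, 'T_tool_cam': [[0.0004, 0.9525, 0.3045, 0.0789], [1.0, -0.0002, -0.0006, 0.0007], [-0.0005, 0.3045, -0.9525, 0.031], [0.0, 0.0, 0.0, 1.0]]}
[[-8.97017920e-01  4.41993956e-01 -4.41149772e-04]
 [ 4.41994176e-01  8.97017458e-01 -9.09997407e-04]
 [-6.49430658e-06 -1.01126961e-03 -9.99999489e-01]] [0.27616817 0.56048303 0.40416254]
```

View pics/scene0.png

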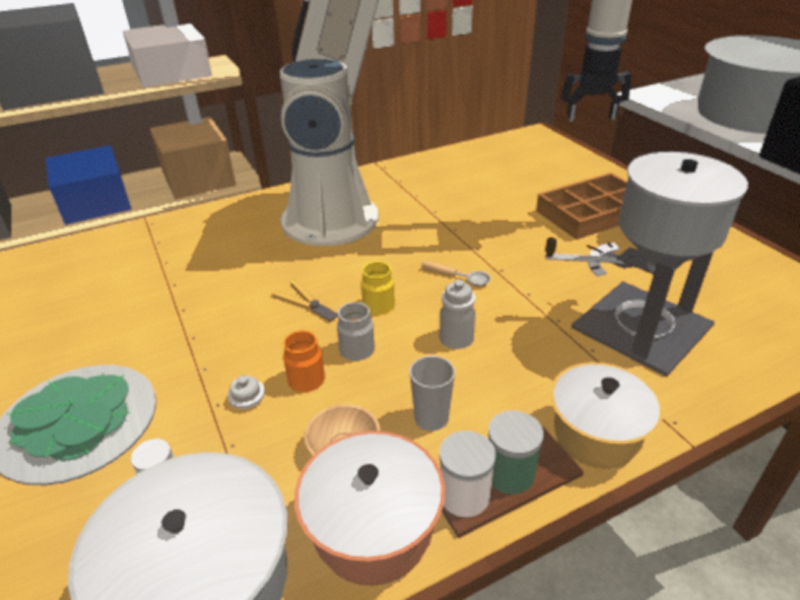

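View pics/side0.png

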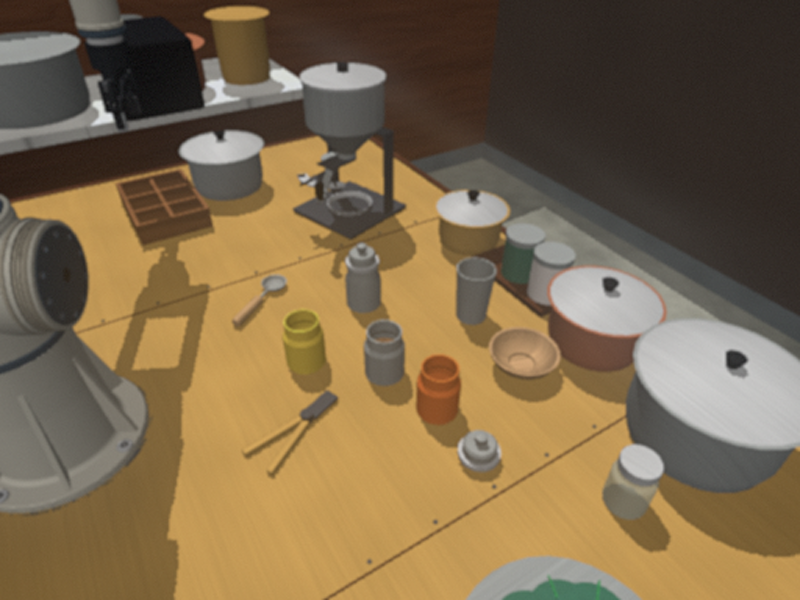

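Scene view (800×600): the steel open tin is at (355,330). Its look-alikes are orange (303,360) and yellow (378,288), and the closed tin at (458,315) is closed. Only the grey open one fits. The nested lids are at (246,390), the gate's black knob at (551,246) and the quadrant at about (605,255). In the side view the tin is at (384,352), the lids at (480,450) and the gate at about (315,182).

```bash
cat > h.py <<'E'
from plant import *
import cv2,numpy as np
def ray(f,u,v,E=None):
    E=f["extrinsics"] if E is None else E
    d=E[:3,:3]@np.array([(u-f["cx"])/f["fx"],-(v-f["cy"])/f["fy"],-1]); return E[:3,3],d
def onplane(f,u,v,z,E=None):
    o,d=ray(f,u,v,E); return o+d*(z-o[2])/d[2]
def tri(a,b):
    (o1,d1),(o2,d2)=a,b
    s=np.linalg.lstsq(np.c_[d1,-d2],o2-o1,rcond=None)[0]; p,q=o1+s[0]*d1,o2+s[1]*d2
    return (p+q)/2,np.linalg.norm(p-q)
def project(f,p,E):
    c=np.linalg.inv(E)@np.r_[p,1]; return f["cx"]+f["fx"]*c[0]/-c[2], f["cy"]+f["fy"]*c[1]/c[2]
def down(yaw):  # fingers close along (−sin,cos)
    y=np.array([-np.sin(yaw),np.cos(yaw),0]);z=np.array([0,0,-1.]);return np.c_[np.cross(y,z),y,z]
def wrist():
    T=np.eye(4);T[:3,:3]=get_eef_rot();T[:3,3]=get_position(); f=grab_frame("wrist"); return f,T@f["T_tool_cam"]
E
python3 - <<'E'
from h import *
s=grab_frame("scene");d=grab_frame("side")
P=lambda a,b:tri(ray(s,a[0]*.64,a[1]*.64),ray(d,b[0]*.64,b[1]*.64))
for n,a,b,z in[("tin mouth",(356,314),(383,334),.092),("lid knob",(245,379),(481,438),.05),("gate knob",(551,247),(304,180),.156),("closed top",(459,287),(363,250),.134),("tumbler",(433,370),(476,268),.11),("orange",(303,344),(439,368),.092),("hopper knob",(689,165),(343,67),.35)]:
    print(n,P(a,b),onplane(s,a[0]*.64,a[1]*.64,z).round(3),onplane(d,b[0]*.64,b[1]*.64,z).round(3))
c=np.vstack([cv2.resize(s["pixels"][140:240,330:480],(600,400),interpolation=3)[:290],cv2.resize(d["pixels"][80:160,170:290],(600,400),interpolation=3)[:300]])
cv2.imwrite("pics/gate.png",c)
E
```

```text
tin mouth (array([ 0.48301167, -0.13238626,  0.08181988]), np.float64(0.00039642824573315593)) [ 0.495 -0.137  0.092] [ 0.477 -0.142  0.092]
lid knob (array([ 0.51080853, -0.35560762,  0.04428128]), np.float64(0.003248765437575683)) [ 0.516 -0.355  0.05 ] [ 0.508 -0.361  0.05 ]
gate knob (array([0.53951105, 0.2638782 , 0.15377916]), np.float64(0.033395206748881676)) [0.562 0.238 0.156] [0.544 0.294 0.156]
closed top (array([0.5468798 , 0.04715161, 0.12076501]), np.float64(0.0004128524115663282)) [0.562 0.038 0.134] [0.537 0.029 0.134]
tumbler (array([ 0.70084358, -0.09359326,  0.10912194]), np.float64(0.00019476389247672358)) [ 0.702 -0.094  0.11 ] [ 0.7   -0.095  0.11 ]
orange (array([ 0.51532816, -0.24535291,  0.08356505]), np.float64(0.002232136593870803)) [ 0.526 -0.249  0.092] [ 0.51  -0.251  0.092]
hopper knob (array([0.69253227, 0.38277802, 0.34080275]), np.float64(0.0011095144588084559)) [0.704 0.367 0.35 ] [0.677 0.352 0.35 ]
```

View pics/gate.png

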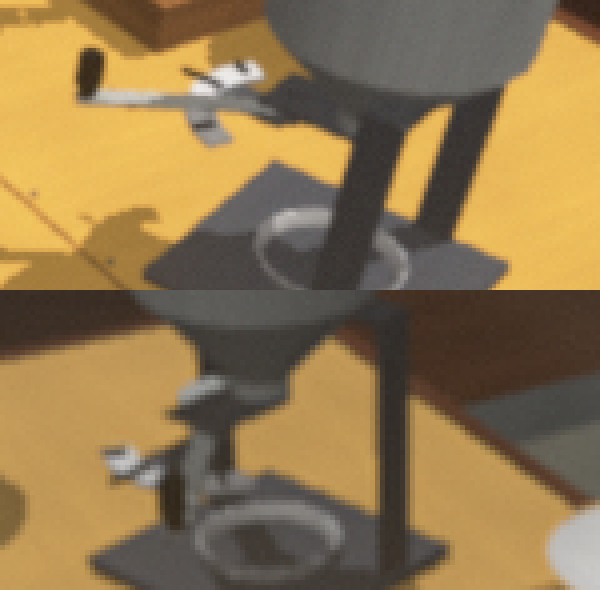

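The scene crop shows the gate knob at (90,72), raw (352.5,158). The side crop shows it at (174,498), raw (204.8,121.6). The white quadrant carries black ribs, so I'll get a close view with the wrist camera.

Run:
```python
from h import *
s=grab_frame("scene");d=grab_frame("side")
print(tri(ray(s,352.5,158),ray(d,204.8,121.6)))
robot.reach([.43,.29,.42],down(.45))
f,E=wrist(); np.save("E1.npy",E); cv2.imwrite("pics/w1.png",cv2.resize(f["pixels"],(800,600),interpolation=3)); cv2.imwrite("pics/w1raw.png",f["pixels"])
print(get_time_s())
```

```text
(array([0.55642686, 0.24256861, 0.15229194]), np.float64(0.0010437476227397593))
1.6833
```

View pics/w1.png

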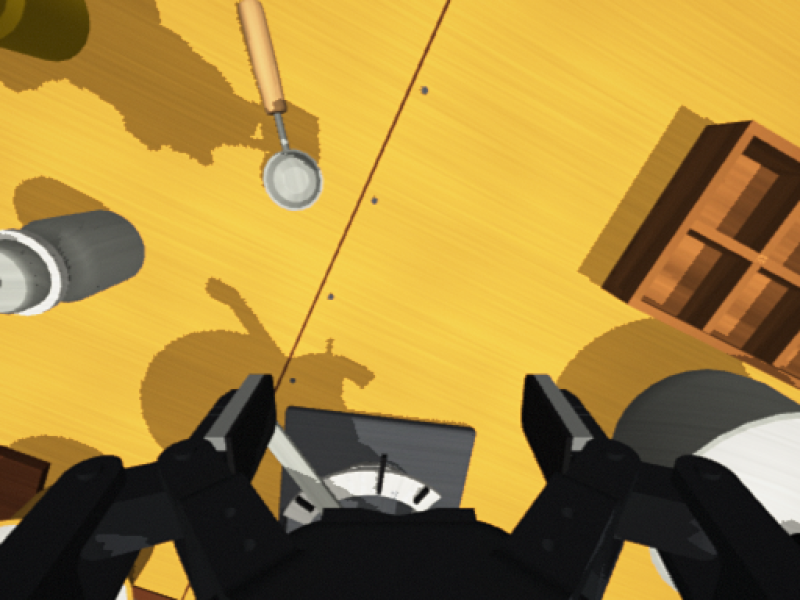

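The wrist view shows the long rib of the quadrant from (383,456) to (379,494), short ribs at (300,503) and (421,494), and the lever's edge at (285,440)–(340,505).

Run:
```python
from h import *
f=grab_frame("wrist");E=np.load("E1.npy")
for z in(.122,.13):
  a,b=[onplane(f,u*.64,v*.64,z,E)[:2] for u,v in((383,456),(379,494))]
  c=[onplane(f,u*.64,v*.64,z,E)[:2] for u,v in((300,503),(421,494))]
  d=b-a;print(z,a,b,np.linalg.norm(d),"ang",np.degrees(np.arctan2(d[1],d[0])), c)
  for A in((.692,.383),(.70,.375)):
    for p in (a,b):
      w=np.array(A)-p; u=w/np.linalg.norm(w);pv=np.array(A)-.055*u;print(" toaxis",np.degrees(np.arctan2(w[1],w[0])),"pivot",pv,"knob r",np.linalg.norm(pv-[.556,.243]),"rib r",np.linalg.norm(pv-p))
# base plate corner edges
g=[onplane(f,u*.64,v*.64,.01,E)[:2] for u,v in((290,408),(474,430))];d=g[1]-g[0];print("base edge",g,np.linalg.norm(d),np.degrees(np.arctan2(d[1],d[0]))-90)
# second look, turned round
try:
  robot.reach([.47,.25,.42],down(.45+np.pi))
except Exception as e: print(e); robot.reach([.47,.25,.42],down(.45-np.pi))
f,E=wrist(); np.save("E2.npy",E); cv2.imwrite("pics/w2.png",cv2.resize(f["pixels"],(800,600),interpolation=3)); print(get_time_s(),get_qpos())
```

```text
0.122 [0.55453637 0.33958122] [0.58771496 0.3517306 ] 0.03533307444124622 ang 20.111776782567496 [array([0.62241815, 0.29980671]), array([0.57356115, 0.38104755])]
 toaxis 17.52905853611046 pivot [0.63955396 0.36643458] knob r 0.1490548897903735 rib r 0.08915769453239017
 toaxis 16.691124098200767 pivot [0.63931732 0.36720333] knob r 0.14956016443331593 rib r 0.05387215388962703
 toaxis 13.684594166669903 pivot [0.6465613  0.36198827] knob r 0.14953112424764844 rib r 0.09471358855406549
 toaxis 11.707969920257154 pivot [0.6461443  0.36383921] knob r 0.1507584437349976 rib r 0.0596708163551806
0.13 [0.54868454 0.33713352] [0.58086939 0.348919  ] 0.034274797040046254 ang 20.11177678256756 [array([0.61453317, 0.29855031]), array([0.5671395 , 0.37735787])]
 toaxis 17.746679643073115 pivot [0.63961726 0.3662355 ] knob r 0.1489255999679378 rib r 0.09547609383034708
 toaxis 17.04947701718765 pivot [0.63941714 0.36687414] knob r 0.14934263701779016 rib r 0.06123909940382064
 toaxis 14.049649307276104 pivot [0.64664529 0.36164806] knob r 0.14931151671523749 rib r 0.1009815322516808
 toaxis 12.348808118703538 pivot [0.64627249 0.36323756] knob r 0.15035356011464288 rib r 0.06695213011601983
base edge [array([0.62476586, 0.2633264 ]), array([0.56601595, 0.44544139])] 0.1913567938745408 17.879591091551134
4.35 [4.86163552e-01 1.93516738e-01 1.81423600e+00 3.66381946e-05
 1.13383420e+00 1.60642536e+00]
```

View pics/w2.png

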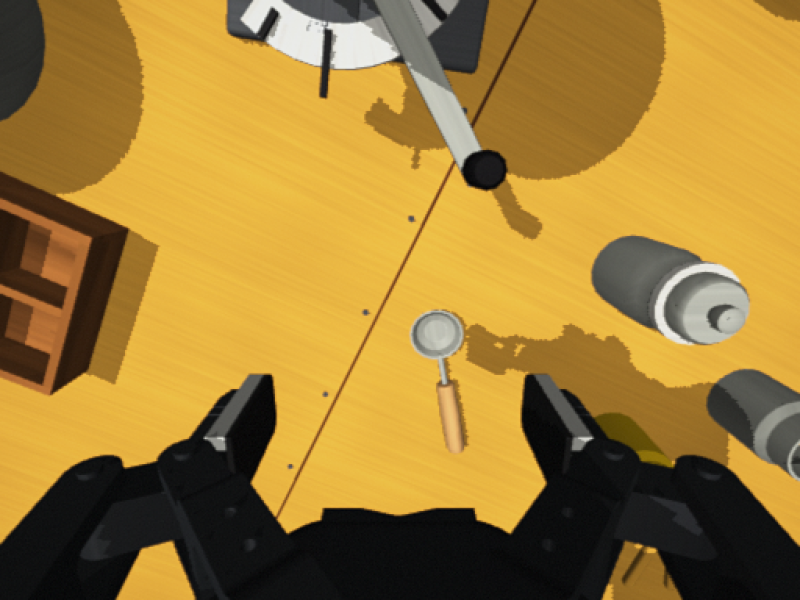

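The second wrist view shows the knob top at (486,168), with the long rib from (323,97) to (328,32) in the middle of the quadrant. The lever lies anticlockwise of the rib seen from above, so the gate is open.

Run:
```python
from h import *
f=grab_frame("wrist");E=np.load("E2.npy")
P=lambda u,v,z:onplane(f,u*.64,v*.64,z,E)[:2]
k=P(486,168,.171);m=P(392,0,.134);print("knob",k)
for z in(.124,.131):
  a,b=P(323,97,z),P(328,32,z);print(z,a,b,np.degrees(np.arctan2(*(b-a)[::-1])))
l1,l2=P(469,160,.134),P(393,0,.134);d=l2-l1;u=d/np.linalg.norm(d);print("lever",l1,l2,np.degrees(np.arctan2(*u[::-1])),"pivot by lever",k+.15*u)
pv=np.array([.640,.367]);print("knob-pv",np.linalg.norm(k-pv),"th",np.degrees(np.arctan2(*(k-pv)[::-1])))
```

```text
knob [0.55500031 0.24469468]
0.124 [0.55175723 0.33855757] [0.58288946 0.34867449] 18.002400918677722
0.131 [0.55142358 0.33714513] [0.58173341 0.3469948 ] 18.002400918677758
lever [0.55728112 0.24873402] [0.60916011 0.32178253] 54.61765783452404 pivot by lever [0.6418548  0.36699062]
knob-pv 0.14894138951727653 th -124.79850713901942
```

Run:
```python
from h import *
pv=np.array([.641,.3667]);D=np.radians
def kp(deg): return pv-.15*np.array([np.cos(D(deg)),np.sin(D(deg))])
k=kp(54.7);print(k)
robot.reach([*k,.40],down(D(54.7)))
print(robot.move_linear([*k,.316],vel=.15,force_limit=8),get_position())
robot.close_gripper();print(get_grip_width(),get_ft_force())
for a in np.linspace(54.7,18,5)[1:]:
    robot.move_linear([*kp(a),.316],down(D(a)),vel=.08)
print(get_position(),get_ft_force(),get_grip_width())
robot.open_jaws();robot.move_linear([*kp(18),.40])
robot.reach([.40,.26,.42],down(.2))
robot.reach([.39,.27,.42],down(D(18)-np.pi))
f,E=wrist();np.save("E3.npy",E);cv2.imwrite("pics/w3.png",cv2.resize(f["pixels"],(800,600),interpolation=3)); print(get_time_s(),get_qpos())
```

```text
[0.55432136 0.24427936]
False [0.5546944  0.24446149 0.31664448]
0.01813762455159095 [-0.73652052 -1.12548723  6.29836585]
[0.49822351 0.32073189 0.31654274] [-1.89966106 -0.59871523  5.45349896] 0.018188401992179935
15.2 [6.02358467e-01 9.92515511e-02 1.92717341e+00 6.90502162e-06
 1.11521616e+00 1.85861346e+00]
```

View pics/w3.png

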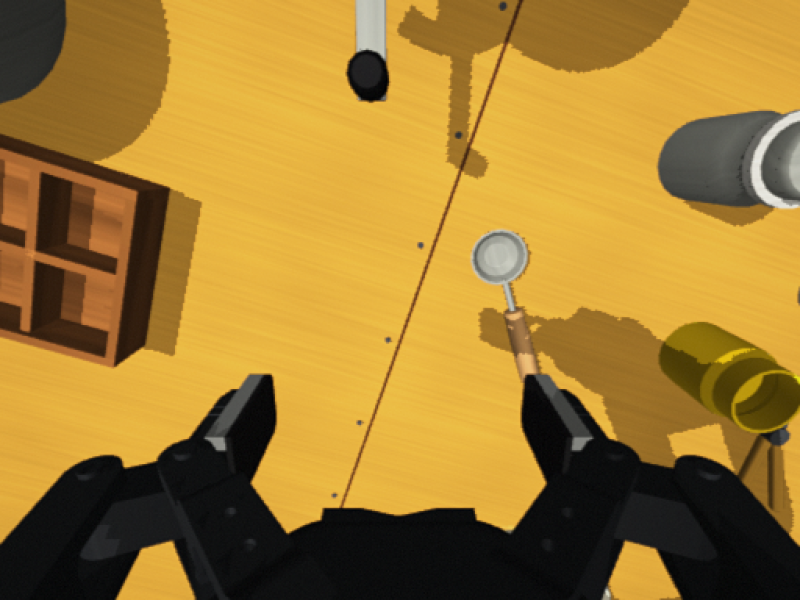

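The gate lever appears exactly vertical in this view, at x 356–386 with the knob top at (368,70). That puts it along the 18° shut direction over the rib. Next are the lids and the tin.

Run:
```python
from h import *
f=grab_frame("wrist");E=np.load("E3.npy")
P=lambda u,v,z:onplane(f,u*.64,v*.64,z,E)[:2]
k=P(368,70,.171);a,b=P(371,5,.134),P(371,45,.134);print(k,np.linalg.norm(k-[.641,.3667]),"lever ang",np.degrees(np.arctan2(*(a-b)[::-1])),np.degrees(np.arctan2(*(np.array([.641,.3667])-k)[::-1])),robot.tip_extent)
robot.reach([.43,-.24,.42],down(-np.pi))
f,E=wrist();np.save("E4.npy",E);cv2.imwrite("pics/w4.png",cv2.resize(f["pixels"],(800,600),interpolation=3)); print(get_time_s(),get_qpos(),get_position())
```

```text
[0.49681705 0.32072027] 0.1513369048278386 lever ang 16.944536707928837 17.687406908975916 0.1734
17.1583 [-5.10588472e-01  1.28879295e-01  1.89288752e+00  2.23703656e-04
  1.11982729e+00  1.05892554e+00] [ 0.43034678 -0.23929246  0.42000174]
```

View pics/w4.png

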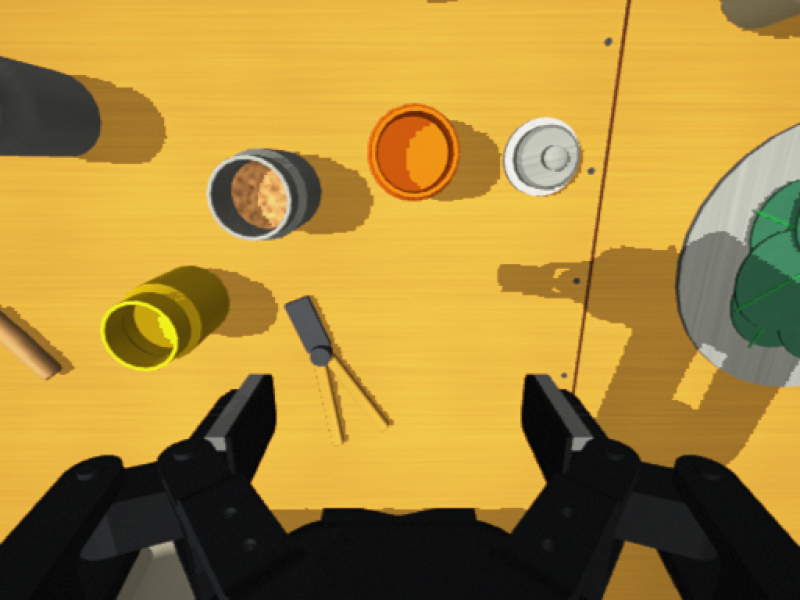

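The wrist view shows the open steel filled tin with its rim centred near (250,194). The orange look-alike is at (413,151), the yellow one at (150,330), and the nested lids' flange is centred near (542,156) with the knob at (556,157). The grey tin with contents is the one meant.

Run:
```python
from h import *
f=grab_frame("wrist");E=np.load("E4.npy");im=cv2.resize(f["pixels"],(800,600),interpolation=3)
P=lambda u,v,z:onplane(f,u*.64,v*.64,z,E)[:2]
hsv=cv2.cvtColor(im,cv2.COLOR_BGR2HSV)
m=((hsv[...,1]<70)&(hsv[...,2]>60)).astype(np.uint8)[90:215,480:610]
c=max(cv2.findContours(m,cv2.RETR_EXTERNAL,cv2.CHAIN_APPROX_NONE)[0],key=cv2.contourArea)
(x,y),ax,an=cv2.fitEllipse(cv2.convexHull(c));x+=480;y+=90;print("lid ellipse",x,y,ax)
for z in(.014,.018):print(z,P(x,y,z),"diam",np.linalg.norm(P(x-ax[0]/2,y,z)-P(x+ax[0]/2,y,z)))
print("knob",P(556,157,.052))
print("tin",P(250,194,.092),"diam",np.linalg.norm(P(208,194,.092)-P(292,194,.092)),np.linalg.norm(P(250,149,.092)-P(250,239,.092)))
print("orange",P(414,151,.092),"yellow",P(140,335,.092),"nutcracker jaw",P(300,310,.016))
```

```text
lid ellipse 541.4102058410645 156.25338745117188 (72.56830596923828, 81.17443084716797)
0.014 [ 0.51117159 -0.35810548] diam 0.060804369037167946
0.018 [ 0.51112923 -0.35682556] diam 0.06015587020059664
knob [ 0.51024865 -0.35699293]
tin [ 0.48566833 -0.13717808] diam 0.05722705038108624 0.06016190364022251
orange [ 0.51353961 -0.2485449 ] yellow [ 0.38174277 -0.04330221] nutcracker jaw [ 0.37499169 -0.14692758]
```

Run:
```python
from h import *
robot.reach([.405,-.019,.494],down(-np.pi))
f,E=wrist();np.save("E5.npy",E);im=cv2.resize(f["pixels"],(800,600),interpolation=3)
u,v=project(f,[.4857,-.137,.092],E);print(u/.64,v/.64)
cx,cy=int(u/.64),int(v/.64);x0,y0=max(cx-75,0),max(cy-60,0)
c=im[y0:y0+120,x0:x0+150];print(x0,y0);cv2.imwrite("pics/w5.png",cv2.resize(c,None,fx=5,fy=5,interpolation=3));cv2.imwrite("pics/w5raw.png",f["pixels"]);print(get_time_s())
```

```text
541.3669417704695 156.6085277978866
466 96
18.1917
```

View pics/w5.png

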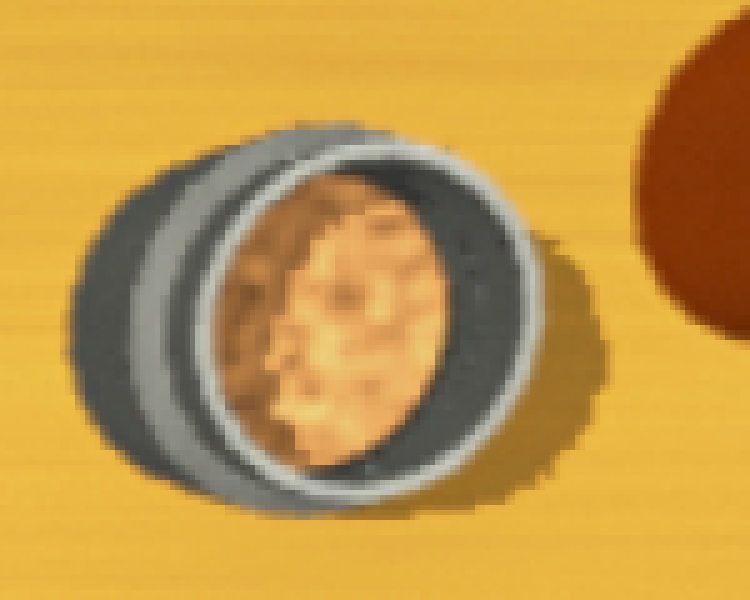

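The crop shows the rim's outer edge at x 193–546 and y 140–503, so its centre is at (539.9,160.3) in the 800 px frame. Now I'll refine the tin position and grasp the lids.

Run:
```python
from h import *
f=grab_frame("wrist");E=np.load("E5.npy")
t=onplane(f,539.9*.64,160.3*.64,.092,E);print("tin",t)
L=np.array([.511,-.357])
robot.reach([*L,.30],down(-np.pi/2))
print(get_qpos())
print(robot.move_linear([*L,.186],vel=.12,force_limit=8),get_position(),get_ft_force())
robot.close_gripper();print(get_grip_width(),get_grasp_force(),get_ft_force(),get_position(),get_time_s())
```

```text
tin [ 0.48278394 -0.13608114  0.092     ]
[-6.12016550e-01  4.62265200e-01  1.72359684e+00  1.57424841e-04
  9.55574328e-01 -6.11474715e-01]
False [ 0.51136253 -0.35723709  0.18674536] [0.81931301 0.52855709 0.53411993]
0.04836838036571194 65.73894374887459 [-2.51490038  1.34595478 19.59915287] [ 0.51206035 -0.35777287  0.18879972] 21.6333
```

Width 48 mm means the pads closed on the outer lid's skirt, above the flange. I'll reopen and go lower.

Run:
```python
from h import *
L=np.array([.511,-.357])
robot.open_jaws()
print(robot.move_linear([*L,.170],vel=.08,force_limit=8),get_position(),get_ft_force())
robot.close_gripper();print(get_grip_width(),get_grasp_force(),get_ft_force(),get_position(),get_time_s())
```

```text
False [ 0.51059787 -0.3567322   0.16888746] [ 0.7068567  -0.12289601 -0.80594726]
0.059403379253253244 63.522727489471436 [-2.03007418  0.97871473  6.13223011] [ 0.51115145 -0.35708769  0.17072551] 22.8167
```

Flange gripped (59 mm reading, and readings run about 1.8 mm low). Lift, carry, and lower under force watch.

Run:
```python
from h import *
mz=lambda:np.mean([get_position() for _ in range(20)],0).round(4)
print(mz())
T=np.array([.4828,-.1361])
robot.move_linear([.511,-.357,.305],vel=.12);print(get_grip_width(),get_ft_force())
robot.move_linear([*T,.305],vel=.15);robot.move_linear([*T,.275],vel=.1)
robot.hold(.2);print(get_ft_force())
h=robot.move_linear([*T,.250],vel=.03,force_limit=5);print(h,mz(),get_ft_force(),get_moment(),get_grip_width(),get_time_s())
f,E=wrist();cv2.imwrite("pics/w6.png",cv2.resize(f["pixels"],(800,600),interpolation=3))
s=grab_frame("scene");d=grab_frame("side")
cv2.imwrite("pics/s6.png",np.hstack([cv2.resize(s["pixels"][150:240,190:265],(400,480),interpolation=3),cv2.resize(d["pixels"][170:260,210:285],(400,480),interpolation=3)]))
```

```text
[ 0.5112 -0.3571  0.1707]
0.05953848998983397 [ 0.21713305 -0.90423086 -1.40746849]
[-0.07281606 -0.58701367 -1.76217719]
True [ 0.4827 -0.1361  0.2527] [-1.94647352 -0.25330515  5.9707206 ] [-0.00402114  0.05392857 -0.03468074] 0.05990192913939233 27.075
```

View pics/s6.png

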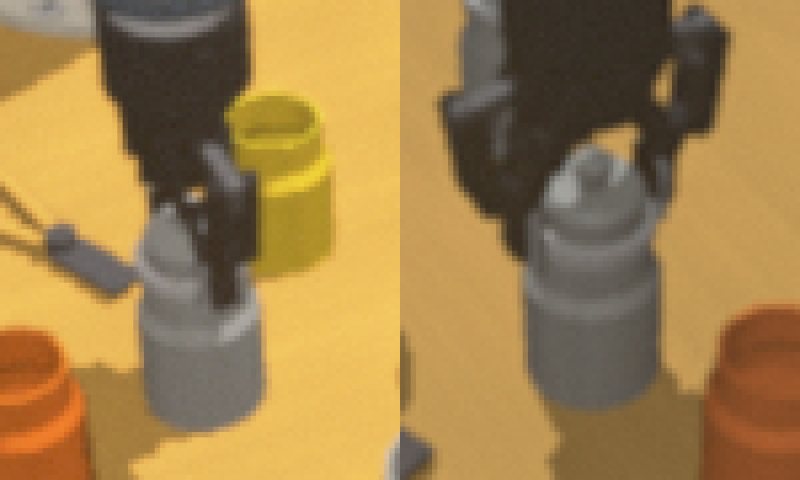

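Contact came at TCP z 0.2527, exactly the home height, and both views show the flange resting on the rim. Release, then take the outer lid by its knob.

Run:
```python
from h import *
p=get_position()
robot.open_jaws();robot.hold(.2);print(get_ft_force(),get_grip_width())
print(robot.move_linear([p[0],p[1],.2955],vel=.06,force_limit=8),get_ft_force())
robot.close_gripper();print("grip",get_grip_width(),get_ft_force(),get_grasp_force())
robot.move_linear([p[0],p[1],.310],vel=.03)
robot.move_linear([p[0],p[1],.395],vel=.08)
robot.hold(.4);print(get_grip_width(),get_ft_force(),get_position(),get_time_s())
s=grab_frame("scene");d=grab_frame("side")
cv2.imwrite("pics/s7.png",np.hstack([cv2.resize(s["pixels"][110:240,180:290],(400,473),interpolation=3),cv2.resize(d["pixels"][135:265,200:310],(400,473),interpolation=3)]))
```

```text
[-0.27630015  0.27872562  0.14228989] 0.08584741241360185
False [-0.44973917 -1.08751556  0.40959853]
grip 0.014990415032641244 [-0.58336293 -0.95525597  2.67215164] 58.53966531227343
0.014940733813001903 [-0.164972   -0.09379043 -0.28057305] [ 0.48269543 -0.1360506   0.39489653] 31.5833
```

View pics/s7.png

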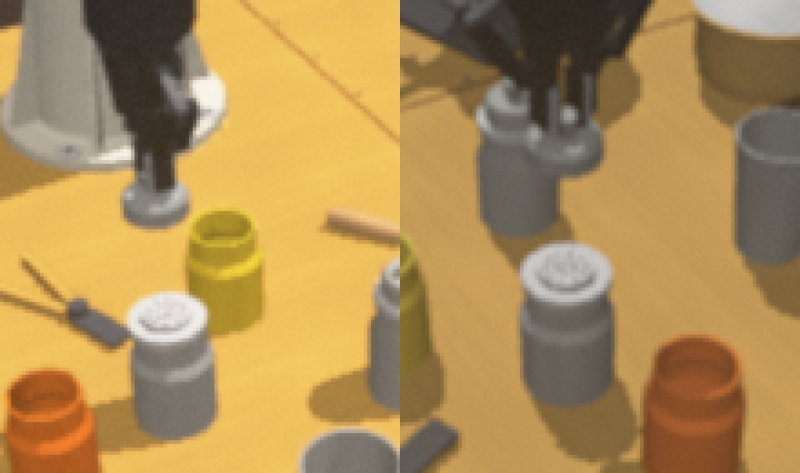

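Outer lid is held about 10 cm above the tin, with the perforated inner lid seated level.

```bash
python3 -c "
from plant import *
print(workorder.job_done(),get_time_s())"
```

```text
the job is handed in; nothing more can be done
the job is handed in; nothing more can be done
```

I handed the job in after about 32 s of robot time: the gate is shut over the long rib, the inner lid is fully home on the tin, and the gripper holds the outer lid about 10 cm above it. The first lid grasp closed on the outer lid's skirt, so I reopened and regripped lower on the flange before lifting anything; the judge's verdict was not shown.

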